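Pack a bed-knob and stack the second tote over it

ROBOT

A 7-joint arm with a two-finger parallel gripper is mounted at the origin on the work surface; the furniture and walls round the work are solid. World frame = base frame: x ahead of the robot, y to its left, z up, the work surface at z = 0. Lengths are in m, angles in rad, forces in N, time in s.
With the tool pointing down it reaches from about 0.4 to 0.875 m from the base axis. Payload 4.4 kg.
Tool frame: the origin (TCP) lies between the finger pads; the fingertips stand tip_reach ahead of it and the grasp point (between the pads) lies 3 mm ahead of it (tip_reach is the distance from the TCP to the fingertips, in m); z points along the fingers, y is the line along which they close (so a half turn about z gives the same grasp; the last joint's range is limited). The gripper opens to 85 mm and grips with 20 to 120 N. Pads are 22 mm wide; open, the fingers measure 114 mm over their backs; the gripper's body (76 mm by 85 mm) begins 54 mm behind the grasp point. The pads swing forward as they close: fully open they stand 13 mm farther back than shut.
Start: joints at [-1.415, 0.628, 0.038, 1.517, -0.027, 0.996, -0.02], TCP at [0.143, 0.634, 0.253] pointing down, gripper open.
Joint ranges: [-3.06, 3.06], [-0.37, 2.12], [-1.25, 1.32], [0.18, 2.47], [-1.1, 4.24], [0.23, 1.98], [-2.94, 2.94]. Speed limits (rad/s): [2.57, 2.57, 3.14, 3.14, 3.14, 3.14, 3.14].

INTERFACE

Orientations are given as a unit quaternion [w, x, y, z].
In Python, from station import get_state, capture, camera_model, sign_off, tip_reach gives the robot as it stands.
- The arm moves only by the shell command python3 -m pendant 'ROWS' [FORCE]. ROWS is JSON, a list of rows, each a list of 7 numbers: the shift along the tool's x, y, z as a fraction of full scale, then the turn, a rotation vector about the tool's x, y, z as a fraction of full scale, then the gripper command: -1 is shut, 1 is fully open, values between are in proportion. In form: [[x, y, z, wx, wy, wz, hand], ...]. A call has 1 to 20 rows; each row shifts and turns the commanded pose from where the row before left it, along the tool's axes as they then stand; what a row does not reach is not made up. Full scale, the value 1, is 40 cm for a shift and 45 degrees for a turn. A row lasts 1/10 s, in which the tool goes at most 50 mm and 8.59 degrees, less where a joint would pass 70% of its speed; a pose out of reach is approached as far as the arm can. A call with a number of a shift or a turn outside -1 to 1 is refused whole. A call with a gripper value outside its range is refused whole. The fingers move at their own pace and stop on an object; FORCE is the grip in N (left out, the last holds). Time passes only in rows, so rows that do not move let the fingers close. It gives the time, the measured TCP pose, the force, the opening and the grip force at its end, in the units of the state.
- get_state(): the state, without advancing time (a new reading comes with each control period).
- capture(name): name is "scene" or "top" or "wrist"; returns the picture (420x560x3 uint8, red, green, blue); there is no depth.
- camera_model(name): a dict with "fx", "fy", "cx", "cy" (pixels), "D" ([k1, k2, p1, p2, k3] as OpenCV has them; the pictures are not rectified), "R" (3x3) and "t" (3): a world point X has camera coordinates R X + t. Camera axes: x right, y down, z forward; pixel columns grow to the right and rows downward; lengths in m; the calibration is good to about 2 mm. A picture is of the moment at which its call begins: read the wrist's pose just before it. camera_model takes no time and is no camera call; for the wrist camera it gives the pose at the moment of the call.
- sign_off(): hands the job in; it is judged then, once.
The state is a dict: "t": time; "joints": joint angles; "joint_velocities": joint speeds; "joint_efforts": joint torques, N m; "tool_pos": TCP position; "ee_rot": TCP orientation; "force": force on the tool from outside, world axes, zero at the start; "torque": the same for the moment, N m; "width": finger opening in m; "grip_force": force on a finger pad.
Only numpy, scipy, OpenCV 4.12 (cv2) and the standard library are available. Lean on these libraries where they do the work, as an engineer would, in place of code of your own. Each camera call takes 0.05 s, during which the arm holds its last target. There are 200 camera calls.

TASK

Set the loose brass bed-knob down inside the grey tote that stands on the table, without dropping it in. Then take the empty tote from the sloping rack and stack it on top of that one: the totes nest when they face the same way, so turn it end for end relative to the lower tote (its one-channel end over the two-channel end) and set its feet down on the ledges inside the lower tote's rim, without dropping it, so that it stands level above the knob. Let go, and leave the other things on the table where they are.

Things in the scene. Friction and masses are not known exactly. Their poses are not given: they have to be found in the camera images.
- knob: brass bed-knob (finial), plain turned brass, 40 mm across and 59 mm tall, 0.16 kg or so, standing upright on the table to the right, beyond the lower tote. Origin: centre of its underside, z up. Foot 35 mm across up to 13 mm high; ball 40 mm across at about 35 mm height
- bottom_tote: lower tote, loose on the table at the right: grey plastic, open at the top, 167 (x) x 66 (y) x 72 mm, 0.25 kg. Origin: centre of the underside; z up out of its mouth, x along its length. Inside 56 x 136 mm at the top, 44 x 128 mm at the 3 mm thick floor. Two feet and channels at the corners of its +x end, one in the middle of its -x end
- top_tote: tote to be stacked, same as the lower one, empty, 0.2 to 0.33 kg, lying loose on the sloping rack, two-channel +x end up the slope, mouth (z) leaning 25 degrees to the right. Origin: centre of the underside. Same way round as the lower tote it sinks in; turned 180 degrees its feet rest on the ledges, underside 67 mm above the lower one's
- top_grip (a point): point on the middle line of the tote to be stacked, mid length, 65 mm above its underside. The rim's outer sides there are upright bands 66 mm apart, 14 mm high (58 to 72 mm above the underside), along the whole length: grip across these; below them the walls slope in to 48 mm apart
- bottom_single (a point): middle of the -x end of the lower tote, at ledge height: 67 mm above the underside, 5 mm below the rim's top, 75 mm from mid length. Here is the one gap (19 mm wide) in the ledge; the ledge lies on both sides of it. The rim shuts the ledges in, with 4 mm of play each way for the feet of the tote above
- bottom_double (a point): the same point at the +x end of the lower tote: here the ledge is in the middle (24 mm wide) with a 16 mm gap at each corner. The feet of each tote's two-channel end are 8 mm wide, centred 20 mm off the middle line; the single foot is 12 mm wide
- rack: fixed plywood sloping rack at the left, 190 x 100 mm board that rises along the rack's +x at 25 degrees, top of the board 62 mm above the table at its middle, with a stop lip 12 mm proud at the low end. Origin: middle of its foot on the table; x points level up the slope, to the left as the robot sees it
- elbow: bystander: copper pipe elbow, 53 x 53 x 26 mm, loose on the table between the rack and the white pail; origin centre of its underside
- tape: bystander: roll of masking tape, 70 mm across, 25 mm high, loose on the table beyond the white pail; origin centre of its underside

How it is judged:
On the way, in this order (a step that is already met when the one before it is completed fails the run):
1. the knob is lowered by hand into the lower tote, its foot within 25 mm of the tote's floor (x of knob in the frame of bottom_tote between -0.072 and 0.072 m and y of knob in the frame of bottom_tote between -0.03 and 0.03 m and z of knob in the frame of bottom_tote between -0.005 and 0.028 m and contact force between the fingers and knob above 0.3 N), for 0.05 s.
2. the second tote is lowered by hand onto the lower one, within 10 mm of its seat (z of top_tote in the frame of bottom_tote between 0.06 and 0.077 m and horizontal distance between top_tote and bottom_tote below 0.015 m and contact force between the fingers and top_tote above 0.3 N), for 0.05 s.
At the end, for the whole second after the job is handed in: The knob is inside the lower tote; the lower tote stands flat on the table; the second tote stands on the lower one's ledges, level within 3 degrees, its underside 64 to 69.5 mm above the other's, centred within 8 mm and in line within 7 degrees, clear of the knob; all released and at rest (x of knob in the frame of bottom_tote between -0.072 and 0.072 m and y of knob in the frame of bottom_tote between -0.03 and 0.03 m and z of knob in the frame of bottom_tote between -0.005 and 0.045 m and z of top_tote in the frame of bottom_tote between 0.064 and 0.0695 m and horizontal distance between top_tote and bottom_tote below 0.008 m and angle between the x axis of top_tote and the x axis of bottom_tote, either way round below 0.12 rad and angle between top_tote's own z axis and vertical below 0.05 rad and angle between bottom_tote's own z axis and vertical below 0.04 rad and height (world z) of bottom_tote between -0.004 and 0.006 m and contact force between top_tote and knob below 0.3 N and contact force between the fingers and top_tote below 0.1 N and linear speed of each of top_tote, bottom_tote below 0.01 m/s and linear speed of knob below 0.02 m/s); the robot touches nothing.
It fails at once if the elbow is moved by more than 30 mm (distance of elbow from where it was at the start of the episode above 0.03 m).
It fails at once if the tape is moved by more than 30 mm (distance of tape from where it was at the start of the episode above 0.03 m).
It also fails if it takes over 64 s, if anything falls off the work surface, if the arm or the gripper's body presses on something with over 40 N, if the wrist force passes 120 N, or if a joint passes its speed limit or range.

## Working session

There is one attempt and no reset: what is moved stays moved. The work goes in short steps, Python scripts to look and compute and a shell command to move; the robot and the scene stay as the last step left them, time stands still between calls to the robot, and variables do not carry over. Pictures are saved under pics/ and viewed, at most 13 in all, crops included, and the job is handed in when it is done.

```bash
mkdir -p pics; ls
python3 - <<'E'
from station import *
import cv2, numpy as np
print(tip_reach if not callable(tip_reach) else tip_reach())
s=get_state(); print({k:np.round(v,3).tolist() for k,v in s.items()})
for n in("scene","top"):
    cv2.imwrite(f"pics/{n}0.png",cv2.resize(capture(n)[:,:,::-1],(800,600),interpolation=cv2.INTER_CUBIC))
    m=camera_model(n); print(n,{k:np.round(v,3).tolist() for k,v in m.items()}, (-np.array(m['R']).T@m['t']).round(3))
E
```

```text
pics
0.022
{'t': 0.0, 'joints': [-1.415, 0.629, 0.038, 1.518, -0.027, 0.996, -0.02], 'joint_velocities': [-0.001, -0.002, -0.0, 0.001, -0.001, 0.0, 0.0], 'joint_efforts': [-0.0, -56.338, 1.226, -19.344, 0.011, 0.01, 0.0], 'tool_pos': [0.143, 0.634, 0.252], 'ee_rot': [-0.0, 0.111, 0.994, -0.001], 'force': [0.051, 0.767, 0.283], 'torque': [-0.032, -0.009, -0.016], 'grip_force': 0.0, 'width': 0.085}
scene {'fx': 479.115, 'fy': 479.115, 'cx': 270.541, 'cy': 203.072, 'D': [-0.166, 0.0, 0.0, 0.0, 0.0], 'R': [[0.648, -0.761, 0.016], [-0.564, -0.495, -0.661], [0.511, 0.419, -0.75]], 't': [-0.337, 0.309, 1.226]} [-0.234 -0.618  1.13 ]
top {'fx': 495.629, 'fy': 495.629, 'cx': 280.483, 'cy': 204.65, 'D': [-0.001, 0.0, 0.0, 0.0, 0.0], 'R': [[0.01, -1.0, 0.014], [-0.997, -0.011, -0.074], [0.074, -0.014, -0.997]], 't': [-0.046, 0.48, 1.138]} [ 0.395 -0.025  1.171]
```

View pics/scene0.png

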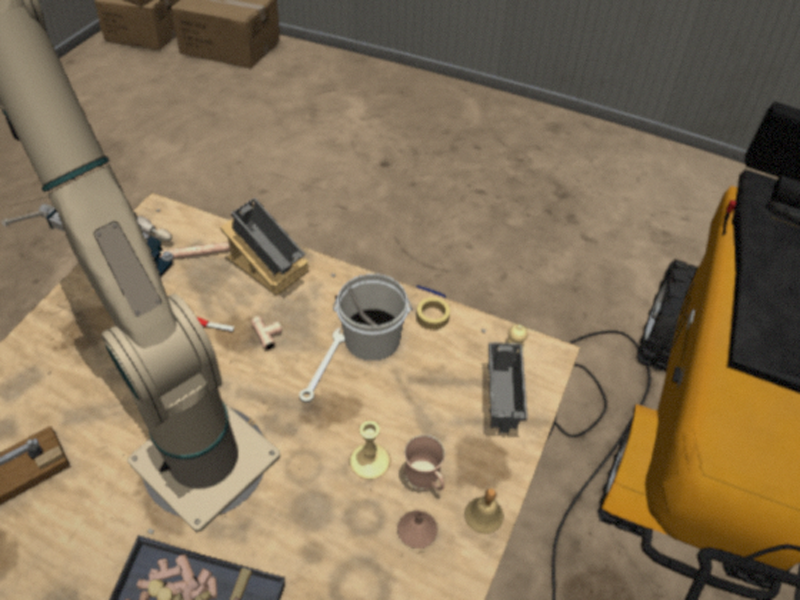

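View pics/top0.png

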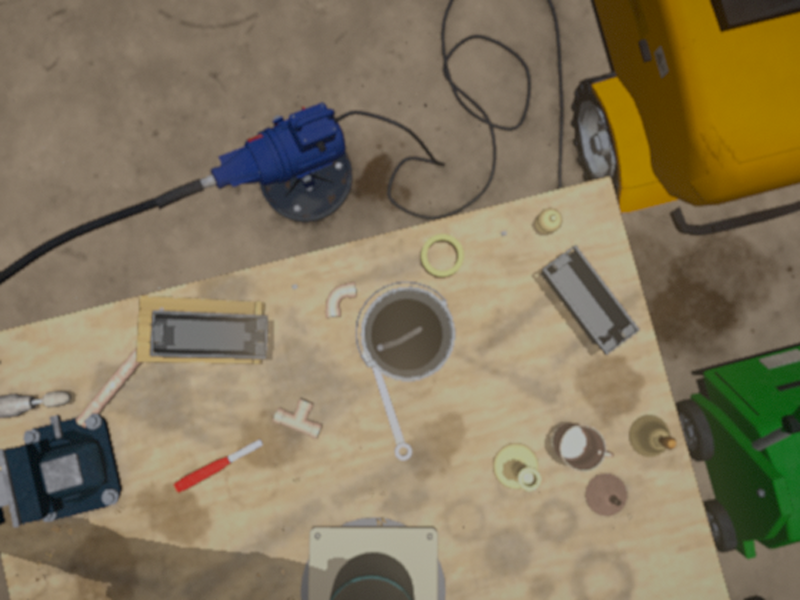

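Run:
```python
from station import *
import cv2, numpy as np
im=capture("top")[:,:,::-1]
a=cv2.resize(im[140:260,368:458],None,fx=5,fy=5,interpolation=cv2.INTER_CUBIC)
b=cv2.resize(im[205:258,92:192],None,fx=3.5,fy=3.5,interpolation=cv2.INTER_CUBIC)
o=np.zeros((600,800,3),np.uint8); o[:,:450]=a; o[:b.shape[0],450:450+b.shape[1]]=b
# scene crop of rack
s=capture("scene")[:,:,::-1]
c=cv2.resize(s[135:210,150:220],None,fx=5,fy=5,interpolation=cv2.INTER_CUBIC)
o[200:575,450:800]=c
cv2.imwrite("pics/crop1.png",o)
```

```text
(no output)
```

View pics/crop1.png

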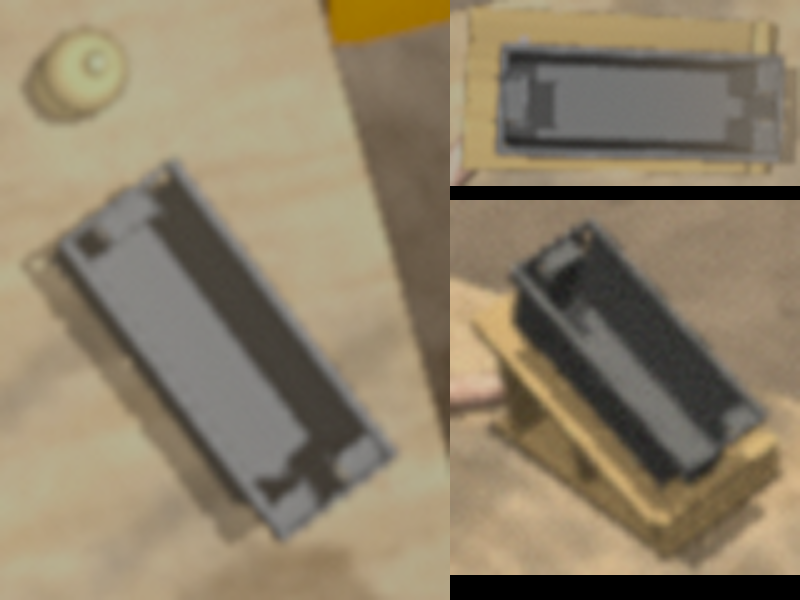

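Top view crop: the lower tote's two-channel end is upper left (crop 68,242 / 175,162), one-channel end lower right (392,455 / 280,535). Knob top is at (96,62). The rack tote rim corners are (503,45), (783,58), (780,162), (500,153), with the two-channel end left. I'll fit poses to these.

```bash
cat > h.py <<'E'
from station import *
import cv2, numpy as np
from scipy.optimize import least_squares
from scipy.spatial.transform import Rotation as Ro
def proj(m,P):
    return cv2.projectPoints(np.asarray(P,float).reshape(-1,3),cv2.Rodrigues(np.array(m['R']))[0],np.array(m['t'],float),np.array([[m['fx'],0,m['cx']],[0,m['fy'],m['cy']],[0,0,1.]]),np.array(m['D']))[0][:,0]
def ray(m,uv,z):
    K=np.array([[m['fx'],0,m['cx']],[0,m['fy'],m['cy']],[0,0,1.]])
    p=cv2.undistortPoints(np.array([[uv]],float),K,np.array(m['D']))[0,0]
    R=np.array(m['R']);C=-R.T@np.array(m['t']);d=R.T@np.array([*p,1]);return C+d*(z-C[2])/d[2]
def corners(sg): return np.array([[a*.0835,b*.033,.072] for a,b in sg])
def tcp():
    s=get_state();q=s['ee_rot'];return np.array(s['tool_pos']),Ro.from_quat([q[1],q[2],q[3],q[0]])
def go(target,xyaw=None,Rt=None):
    """grasp-frame TCP target -> rows totals in tool frame"""
    p,R=tcp()
    d=R.inv().apply(np.array(target)-p)
    print("shift/0.4 tool:",(d/.4).round(4),"m:",d.round(4))
    if Rt is not None: print("rotvec/45deg:",((R.inv()*Rt).as_rotvec()/np.radians(45)).round(4))
E
python3 - <<'E'
from h import *
t=camera_model("top");s=camera_model("scene")
px=np.array([[68,242],[175,162],[392,455],[280,535]])/5+[368,140]
P=corners([(1,1),(1,-1),(-1,-1),(-1,1)])
f=lambda v:(proj(t,Ro.from_euler('z',v[2]).apply(P)+[v[0],v[1],0])-px).ravel()
r=least_squares(f,[.6,-.35,.5]);print("bottom",r.x.round(4),r.fun.round(1))
print("knob",ray(t,np.array([96,62])/5+[368,140],.059).round(4),ray(t,np.array([86,70])/5+[368,140],.035).round(4))
pt=(np.array([[503,45],[783,58],[780,162],[500,153]])-[450,0])/3.5+[92,205]
ps=(np.array([[510,272],[588,222],[765,412]])-[450,200])/5+[150,135]
Pt=corners([(1,-1),(-1,-1),(-1,1),(1,1)]);Ps=corners([(1,1),(1,-1),(-1,-1)])
def T(v,P): return (Ro.from_euler('z',v[3])*Ro.from_euler('y',-25,degrees=True)).apply(P)+v[:3]
f=lambda v:np.r_[(proj(t,T(v,Pt))-pt).ravel(),(proj(s,T(v,Ps))-ps).ravel()]
r=least_squares(f,[.5,.3,.07,1.57]);print("top",r.x.round(4),r.fun.round(1), "grip",T(r.x,[[0,0,.065]]).round(4))
E
```

```text
bottom [ 0.4692 -0.3373  0.6305] [-1.9 -0.6  0.3 -1.6  1.5  0.4  0.2  1.8]
knob [ 0.5997 -0.2818  0.059 ] [ 0.6003 -0.2827  0.035 ]
top [0.4074 0.269  0.0559 1.5495] [ 0.3 -0.8  0.6 -0.7  0.1 -0.1 -0.7  0.8 -0.9  0.1 -0.  -0.6 -0.   1. ] grip [[0.4068 0.2415 0.1149]]
```

```bash
python3 -m pendant '[[-0.078,-0.095,0,0,0,0,1],[-0.078,-0.095,0,0,0,0,1],[-0.078,-0.095,0,0,0,0,1],[-0.078,-0.095,0,0,0,0,1],[-0.078,-0.095,0,0,0,0,1],[-0.078,-0.095,0,0,0,0,1],[-0.078,-0.095,0,0,0,0,1],[-0.078,-0.095,0,0,0,0,1],[-0.078,-0.095,0,0,0,0,1],[-0.078,-0.095,0,0,0,0,1],[-0.078,-0.095,0,0,0,0,1],[-0.078,-0.095,0,0,0,0,1],[-0.078,-0.095,0,0,0,0,1],[-0.078,-0.095,0,0,0,0,1],[-0.078,-0.095,0,0,0,0,1],[-0.078,-0.095,0,0,0,0,1],[-0.078,-0.095,0,0,0,0,1],[0,0,0,0,0,0,1]]' 60
python3 - <<'E'
from h import *
print(np.round(get_state()['joints'],2)); go([.58,-.28,.25],Rt=Ro.from_euler('z',20,degrees=True)*Ro.from_quat([1,0,0,0]))
E
```

```text
t: 2.0
tool_pos: [0.5203, -0.1209, 0.2534]
ee_rot: [0.002, 0.116, 0.993, -0.002]
force: [-1.6, 0.4, -0.1]
width: 0.0856
grip_force: 0.0
[ 0.06  0.46  0.17  1.85 -0.09  0.83  1.61]
shift/0.4 tool: [-0.2366 -0.3527  0.0111] m: [-0.0947 -0.1411  0.0045]
rotvec/45deg: [0.0048 0.0092 3.2604]
```

```bash
python3 -m pendant '[[-0.059,-0.088,0,0,0,0,1],[-0.059,-0.088,0,0,0,0,1],[-0.059,-0.088,0,0,0,0,1],[-0.059,-0.088,0,0,0,0,1],[0,0,0,0,0,-0.18,1],[0,0,0,0,0,-0.18,1],[0,0,0,0,0,-0.18,1],[0,0,0,0,0,-0.18,1],[0,0,0,0,0,0,1],[0,0,0,0,0,0,1]]'
python3 - <<'E'
from h import *
print(np.round(get_state()['joints'],2))
m=camera_model("wrist");im=capture("wrist")
np.savez("w1.npz",im=im,**{k:np.array(v) for k,v in m.items()})
cv2.imwrite("pics/w1.png",cv2.resize(im[:,:,::-1],(800,600),interpolation=cv2.INTER_CUBIC))
p,R=tcp();print(p,R.as_matrix().round(3))
E
```

```text
t: 3.0
tool_pos: [0.5792, -0.2706, 0.2531]
ee_rot: [-0.0, -0.169, 0.986, 0.0]
force: [-0.3, 0.6, -0.5]
width: 0.0855
grip_force: 0.0
[ 0.39  0.61  0.01  1.55 -0.    0.98  2.31]
[ 0.57924825 -0.27065092  0.25320892] [[-0.942 -0.334 -0.   ]
 [-0.334  0.942  0.   ]
 [ 0.     0.    -1.   ]]
```

View pics/w1.png

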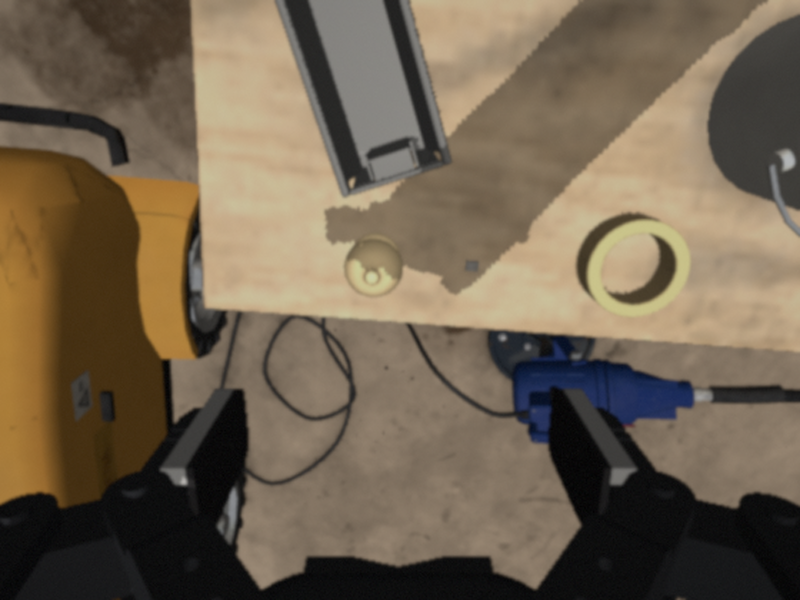

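Wrist view: knob ball centre at about (373,267), tip (371,277). The tote's near end corners are (345,194) and (451,162), and its rim sides leave the frame at (276,0) and (409,0).

Run:
```python
from h import *
m=dict(np.load("w1.npz"))
k=.7
print("knob",ray(m,np.array([371,277])*k,.058).round(4),ray(m,np.array([373,267])*k,.035).round(4))
A,B,C,D=[ray(m,np.array(q)*k,.072)[:2] for q in([345,194],[451,162],[276,0],[409,0])]
ang=lambda d:np.arctan2(d[1],d[0])
print(A,B,"w",np.linalg.norm(A-B),ang(A-C),ang(B-D),ang(B-A)-np.pi/2)
y=np.mean([ang(A-C),ang(B-D)]);c=(A+B)/2-.0835*np.array([np.cos(y),np.sin(y)]);print("tote",c,y)
kn=ray(m,np.array([372,271])*k,.045)
go([kn[0],kn[1],.036])
```

```text
knob [ 0.5988 -0.2813  0.058 ] [ 0.5986 -0.2811  0.035 ]
[ 0.55238843 -0.31206144] [ 0.51532647 -0.26109142] w 0.06302009259653275 0.6562536365413685 0.6344211511850588 0.6287046354266987
tote [ 0.46714956 -0.336799  ] 0.6453373938632136
shift/0.4 tool: [-0.0367 -0.0415  0.543 ] m: [-0.0147 -0.0166  0.2172]
```

```bash
python3 -m pendant '[[-0.0367,-0.0415,0,0,0,0,1],[0,0,0.11,0,0,0,1],[0,0,0.11,0,0,0,1],[0,0,0.11,0,0,0,1],[0,0,0.11,0,0,0,1],[0,0,0.07,0,0,0,1],[0,0,0.033,0,0,0,1],[0,0,0,0,0,0,1],[0,0,0,0,0,0,-0.3],[0,0,0,0,0,0,-0.3],[0,0,0,0,0,0,-0.3],[0,0,0,0,0,0,-0.3],[0,0,0,0,0,0,-0.3],[0,0,0,0,0,0,-0.3],[0,0,0,0,0,0,-0.3]]' 30
python3 - <<'E'
from h import *
p,R=tcp();print(p)
E
```

```text
t: 4.55
tool_pos: [0.5998, -0.2819, 0.0381]
ee_rot: [0.001, -0.171, 0.985, -0.001]
force: [-1.1, 0.6, 5.3]
width: 0.037
grip_force: 29.3
[ 0.5997774  -0.28191478  0.03807805]
```

```bash
python3 -m pendant '[[0,0,-0.05,0,0,0,-0.3],[0,0,-0.1,0,0,0,-0.3],[0,0,-0.1,0,0,0,-0.3],[0,0,-0.1,0,0,0,-0.3],[0,0,0,0,0,0.18,-0.3],[0,0,0,0,0,0.18,-0.3],[0,0,0,0,0,0.18,-0.3],[0,0,0,0,0,0.18,-0.3],[0,0,0,0,0,0.18,-0.3],[0,0,0,0,0,0.18,-0.3],[0,0,0,0,0,0.18,-0.3],[0,0,0,0,0,0.18,-0.3],[0,0,0,0,0,0.18,-0.3],[0,0,0,0,0,0,-0.3],[0,0,0,0,0,0,-0.3]]'
python3 - <<'E'
from h import *
print(np.round(get_state()['joints'],2))
y=.638
go([.468,-.337,.155],Rt=Ro.from_matrix(np.array([[np.sin(y),np.cos(y),0],[-np.cos(y),np.sin(y),0],[0,0,-1]])))
go([.468,-.337,.046])
E
```

```text
t: 6.05
tool_pos: [0.5988, -0.2813, 0.1763]
ee_rot: [0.0, 0.446, 0.895, 0.0]
force: [-0.1, 0.5, -1.5]
width: 0.037
grip_force: 30.5
[ 0.19  0.76  0.36  1.56 -0.32  0.88  1.31]Traceback (most recent call last):
  File "<stdin>", line 4, in <module>
  File "scipy/spatial/transform/_rotation.pyx", line 1143, in scipy.spatial.transform._rotation.Rotation.from_matrix
ValueError: Non-positive determinant (left-handed or null coordinate frame) in rotation matrix 0: [[ 0.59559006  0.80328854  0.        ]
 [-0.80328854  0.59559006  0.        ]
 [ 0.          0.         -1.        ]].
```

```bash
python3 -m pendant '[[0.022,-0.086,0,0,0,0,-0.3],[0.022,-0.086,0,0,0,0,-0.3],[0.022,-0.086,0,0,0,0,-0.3],[0.02,-0.087,0,0,0,0,-0.3],[0,0,0,0,0,0,-0.3],[0,0,0,0,0,0,-0.3]]'
python3 - <<'E'
from h import *
y=.638
go([.468,-.337,.043],Rt=Ro.from_matrix(np.array([[-np.sin(y),np.cos(y),0],[np.cos(y),np.sin(y),0],[0,0,-1]])))
m=camera_model("wrist");im=capture("wrist")
np.savez("w2.npz",im=im,**{k:np.array(v) for k,v in m.items()})
cv2.imwrite("pics/w2.png",cv2.resize(im[:,:,::-1],(800,600),interpolation=cv2.INTER_CUBIC))
E
```

```text
t: 6.65
tool_pos: [0.4671, -0.3374, 0.1766]
ee_rot: [0.0, 0.448, 0.894, 0.0]
force: [0.6, 0.3, -0.7]
width: 0.0366
grip_force: 30.5
shift/0.4 tool: [-0.0004  0.0022  0.3341] m: [-1.000e-04  9.000e-04  1.336e-01]
rotvec/45deg: [0.0009 0.0007 0.005 ]
```

View pics/w2.png

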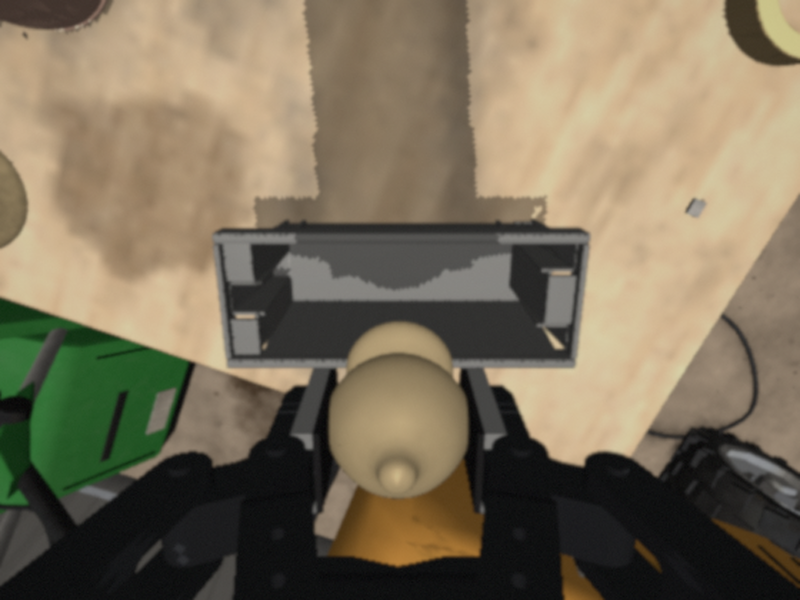

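The held knob is over the tote. The rim's four corners are (214,232), (589,232), (577,365), (226,365), so the yaw is already aligned.

Run:
```python
from h import *
m=dict(np.load("w2.npz"));k=.7
px=np.array([[589,231],[577,366],[226,366],[213,231]])*k
# +x end is right in picture
P=corners([(1,1),(1,-1),(-1,-1),(-1,1)])
f=lambda v:(proj(m,Ro.from_euler('z',v[2]).apply(P)+[v[0],v[1],0])-px).ravel()
r=least_squares(f,[.468,-.337,.638]);print(r.x.round(4),r.fun.round(1))
go([r.x[0],r.x[1],.043])
```

```text
[ 0.4682 -0.3361  0.643 ] [ 2.1 -0.4 -0.7  0.5  0.1  0.7 -1.6 -0.2]
shift/0.4 tool: [1.300e-03 1.000e-04 3.337e-01] m: [0.0005 0.     0.1335]
```

```bash
python3 -m pendant '[[0.001,0,0.08,0,0,0,-0.3],[0,0,0.08,0,0,0,-0.3],[0,0,0.08,0,0,0,-0.3],[0,0,0.05,0,0,0,-0.3],[0,0,0.025,0,0,0,-0.3],[0,0,0.018,0,0,0,-0.3],[0,0,0.003,0,0,0,-0.3],[0,0,0,0,0,0,-0.3],[0,0,0,0,0,0,-0.3]]'
```

```text
t: 7.6
tool_pos: [0.4681, -0.3367, 0.0427]
ee_rot: [0.001, 0.448, 0.894, -0.0]
force: [-0.3, 0.2, -1.5]
width: 0.0367
grip_force: 30.6
```

```bash
python3 -m pendant '[[0,0,0.003,0,0,0,-0.3],[0,0,0.001,0,0,0,-0.3],[0,0,0,0,0,0,0.4],[0,0,0,0,0,0,0.4],[0,0,0,0,0,0,0.4],[0,0,0,0,0,0,0.4],[0,0,-0.05,0,0,0,0.4],[0,0,-0.1,0,0,0,0.4],[0,0,-0.1,0,0,0,0.4],[0,0,-0.1,0,0,0,0.4],[0,0,-0.12,0,0,0,0.4],[0,0,0,0,0,0,0.4]]'
python3 - <<'E'
from h import *
print(np.round(get_state()['joints'],2))
im=capture("wrist")
cv2.imwrite("pics/w3.png",im[:,:,::-1])
# rack tote grasp frames
yt=1.5495
Rt=Ro.from_euler('z',yt)*Ro.from_euler('y',-25,degrees=True)
M=Rt.as_matrix();x,y,z=M.T;print(M.round(3))
for s in(1,-1):
    yy=s*y;zz=-z;xx=np.cross(yy,zz);G=Ro.from_matrix(np.c_[xx,yy,zz])
    g=np.array([.4068,.2415,.1149]);go(g+z*.10,Rt=G)
    print("G",G.as_matrix().round(3).tolist())
E
```

```text
t: 8.8
tool_pos: [0.4702, -0.3391, 0.2343]
ee_rot: [0.006, 0.448, 0.894, -0.001]
force: [0.4, -1.1, -0.3]
width: 0.0595
grip_force: 0.0
[ 0.33  0.57  0.39  1.76 -0.27  0.85  1.48]
[[ 0.019 -1.    -0.009]
 [ 0.906  0.021 -0.423]
 [ 0.423 -0.     0.906]]
shift/0.4 tool: [1.1697 0.6776 0.0585] m: [0.4679 0.271  0.0234]
rotvec/45deg: [-0.6941 -0.2288 -3.0895]
G [[-0.019, -1.0, 0.009], [-0.906, 0.021, 0.423], [-0.423, -0.0, -0.906]]
shift/0.4 tool: [1.1697 0.6776 0.0585] m: [0.4679 0.271  0.0234]
rotvec/45deg: [-0.1786  0.5418  0.8325]
G [[0.019, 1.0, 0.009], [0.906, -0.021, 0.423], [0.423, 0.0, -0.906]]
```

View pics/w3.png

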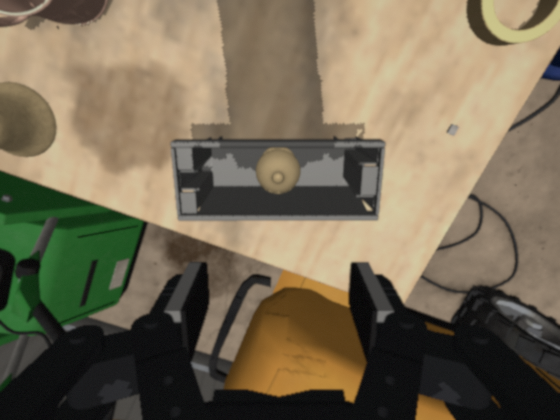

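Knob stands in the tote at about (278,175), upright and centred. Now to the rack.

```bash
python3 -m pendant '[[0.104,0.06,0,0,0,0,1],[0.104,0.06,0,0,0,0,1],[0.104,0.06,0,0,0,0,1],[0.104,0.06,0,0,0,0,1],[0.104,0.06,0,0,0,0,1],[0.104,0.06,0,0,0,0,1],[0.104,0.06,0,0,0,0,1],[0.104,0.06,0,0,0,0,1],[0.104,0.06,0,0,0,0,1],[0.104,0.06,0,0,0,0,1],[0.104,0.06,0,0,0,0,1],[0,0,0,0,0,0,1]]'; python3 -m pendant '[[0,0,0,0,0,-0.186,1],[0,0,0,0,0,-0.186,1],[0,0,0,0,0,-0.186,1],[0,0,0,0,0,-0.186,1],[0,0,0,0,0,-0.186,1],[0,0,0,0,0,-0.186,1],[0,0,0,0,0,-0.186,1],[0,0,0,0,0,-0.186,1],[0,0,0,0,0,-0.186,1],[0,0,0,0,0,-0.186,1],[0,0,0,0,0,-0.186,1],[0,0,0,0,0,-0.186,1],[0,0,0,0,0,-0.186,1],[0,0,0,0,0,-0.186,1],[0,0,0,0,0,-0.186,1],[0,0,0,0,0,-0.186,1],[0,0,0,0,0,-0.186,1],[0,0,0,0,0,0,1]]';cat >> h.py <<'E'
def topG(yt=1.5495,pitch=25):
    M=(Ro.from_euler('z',yt)*Ro.from_euler('y',-pitch,degrees=True)).as_matrix();x,y,z=M.T
    return Ro.from_matrix(np.c_[np.cross(y,-z),y,-z])
E
python3 - <<'E'
from h import *
print(np.round(get_state()['joints'],2))
go([.4056,.1865,.2327],Rt=topG())
E
```

```text
t: 10.05
tool_pos: [0.4025, 0.1953, 0.2266]
ee_rot: [-0.001, 0.442, 0.897, 0.0]
force: [-0.2, -0.4, 0.5]
width: 0.0853
grip_force: 0.0
t: 11.85
tool_pos: [0.4041, 0.1874, 0.227]
ee_rot: [-0.001, -0.701, 0.713, 0.001]
force: [0.1, 1.1, 0.5]
width: 0.0858
grip_force: 0.0
[-0.28  0.39 -0.29  2.09  0.17  0.69  2.44]
shift/0.4 tool: [ 0.0022 -0.0039 -0.0142] m: [ 0.0009 -0.0015 -0.0057]
rotvec/45deg: [ 0.0048 -0.5561  0.0058]
```

Tilt now (3 rows), then look with the wrist camera.

```bash
python3 -m pendant '[[0,0,-0.014,0,-0.14,0,1],[0,0,0,0,-0.14,0,1],[0,0,0,0,-0.14,0,1],[0,0,0,0,-0.136,0,1],[0,0,0,0,0,0,1],[0,0,0,0,0,0,1]]'
python3 - <<'E'
from h import *
print(np.round(get_state()['joints'],2))
go([.4056,.1865,.2327],Rt=topG())
m=camera_model("wrist");im=capture("wrist")
np.savez("w4.npz",im=im,**{k:np.array(v) for k,v in m.items()})
cv2.imwrite("pics/w4.png",cv2.resize(im[:,:,::-1],(800,600),interpolation=cv2.INTER_CUBIC))
E
```

```text
t: 12.45
tool_pos: [0.4046, 0.1868, 0.2312]
ee_rot: [0.142, -0.685, 0.7, 0.143]
force: [0.6, 0.1, 0.6]
width: 0.0855
grip_force: 0.0
[ 0.34  0.46 -0.76  2.19 -0.16  0.47  2.92]
shift/0.4 tool: [-0.0008 -0.0026 -0.0037] m: [-0.0003 -0.001  -0.0015]
rotvec/45deg: [ 0.0078 -0.0389 -0.0014]
```

View pics/w4.png

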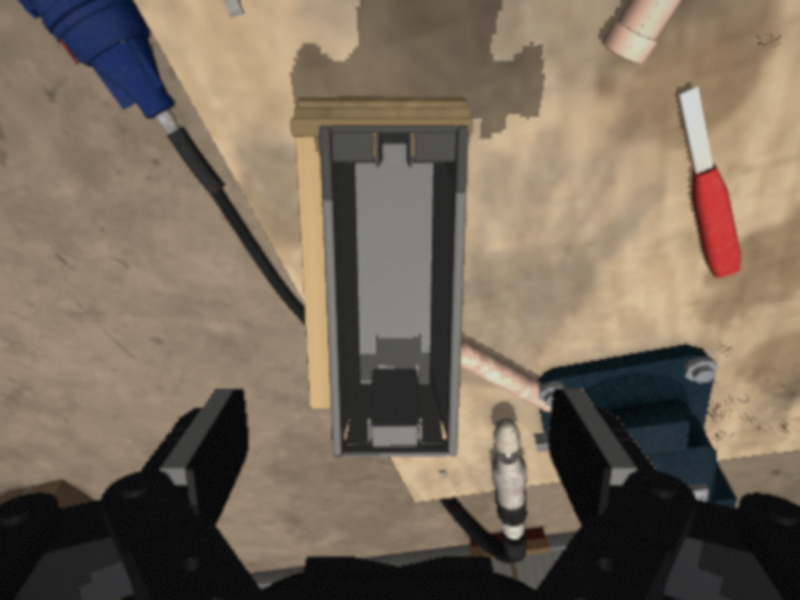

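Wrist view of the rack tote: low-end corners (321,127), (469,127) and up-end corners (334,455), (456,455).

Run:
```python
from h import *
m=dict(np.load("w4.npz"));px=np.array([[321,127],[469,127],[456,455],[333,455]])*.7
P=corners([(-1,-1),(-1,1),(1,1),(1,-1)])
def T(v,P): return (Ro.from_euler('z',v[3])*Ro.from_euler('y',-25,degrees=True)).apply(P)+v[:3]
f=lambda v:(proj(m,T(v,P))-px).ravel()
r=least_squares(f,[.407,.269,.056,1.55]);v=r.x;print(v.round(4),r.fun.round(1))
z=T([0,0,0,v[3]],[[0,0,1]])[0];x=T([0,0,0,v[3]],[[1,0,0]])[0]
g=T(v,[[0,0,.065]])[0];print("grip",g)
for off in(.06,.003): go(g+z*off,Rt=topG(v[3]))
m=camera_model("top")
```

```text
[0.4071 0.2708 0.0598 1.5456] [-0.3 -0.1  0.3  0.3  0.3 -0.2 -0.2 -0. ]
grip [0.40637983 0.24332022 0.11873275]
shift/0.4 tool: [-0.0108 -0.003   0.1636] m: [-0.0043 -0.0012  0.0654]
rotvec/45deg: [ 0.01   -0.0396  0.0082]
shift/0.4 tool: [-0.0152 -0.0041  0.306 ] m: [-0.0061 -0.0016  0.1224]
rotvec/45deg: [ 0.01   -0.0396  0.0082]
```

```bash
python3 -m pendant '[[-0.008,-0.004,0.06,0,0,0,1],[-0.008,0,0.08,0,0,0,1],[0,0,0.08,0,-0.02,0,1],[0,0,0.02,0,-0.02,0,1],[0,0,0,0,0,0,1],[0,0,0,0,0,0,1]]'
python3 - <<'E'
from h import *
print(np.round(get_state()['joints'],2))
go([.4064,.2433,.1187],Rt=topG(1.5456))
E
```

```text
t: 13.1
tool_pos: [0.412, 0.2319, 0.1538]
ee_rot: [0.149, -0.687, 0.694, 0.155]
force: [0.3, -0.4, 0.4]
width: 0.0857
grip_force: 0.0
[ 0.16  0.63 -0.65  2.23 -0.18  0.23  2.94]
shift/0.4 tool: [0.0111 0.0133 0.0918] m: [0.0045 0.0053 0.0367]
rotvec/45deg: [ 0.0207 -0.0031  0.0141]
```

Joint 7 sits at its limit here, so I'll back off and take the grasp half a turn round.

```bash
python3 -m pendant '[[0,0,-0.07,0,0,0,1],[0,0,-0.07,0,0,0,1],[0,0,-0.04,0,0,0.08,1],[0,0,0,0,0,0.19,1],[0,0,0,0,0,0.19,1],[0,0,0,0,0,0.19,1],[0,0,0,0,0,0.19,1],[0,0,0,0,0,0.19,1],[0,0,0,0,0,0.19,1],[0,0,0,0,0,0.19,1],[0,0,0,0,0,0.19,1],[0,0,0,0,0,0.19,1],[0,0,0,0,0,0.19,1],[0,0,0,0,0,0.19,1]]'; python3 -m pendant '[[0,0,0,0,0,0.19,1],[0,0,0,0,0,0.19,1],[0,0,0,0,0,0.19,1],[0,0,0,0,0,0.19,1],[0,0,0,0,0,0.19,1],[0,0,0,0,0,0.19,1],[0,0,0,0,0,0.19,1],[0,0,0,0,0,0.19,1],[0,0,0,0,0,0.19,1],[0,0,0,0,0,0.1,1],[0,0,0,0,0,0,1]]';  cat >> h.py <<'E'
def flip(G): return G*Ro.from_euler('z',np.pi)
E
python3 - <<'E'
from h import *
print(np.round(get_state()['joints'],2))
G=flip(topG(1.5456))
z=-G.as_matrix()[:,2]
g=np.array([.4064,.2433,.1187])
go(g+.08*z,Rt=G);go(g)
E
```

```text
t: 14.5
tool_pos: [0.4126, 0.2003, 0.2198]
ee_rot: [-0.019, 0.074, 0.974, 0.215]
force: [-0.4, -0.1, 0.5]
width: 0.0855
grip_force: 0.0
t: 15.6
tool_pos: [0.4123, 0.2005, 0.2196]
ee_rot: [-0.154, 0.689, 0.691, 0.151]
force: [-0.1, 1.1, 0.3]
width: 0.0856
grip_force: 0.0
[-0.3   0.42  0.12  2.2  -0.88  0.63  0.56]
shift/0.4 tool: [-0.0096 -0.0166  0.074 ] m: [-0.0038 -0.0066  0.0296]
rotvec/45deg: [-0.0199  0.0018  0.0314]
shift/0.4 tool: [-0.0094 -0.0135  0.274 ] m: [-0.0037 -0.0054  0.1096]
```

```bash
python3 -m pendant '[[-0.0096,-0.0166,0.07,-0.02,0.002,0.031,1],[0,0,0,0,0,0,1],[0,0,0.09,0,0,0,1],[0,0,0.04,0,0,0,1],[0,0,0,0,0,0,1],[0,0,0,0,0,0,1]]'
python3 - <<'E'
from h import *
print(np.round(get_state()['joints'],2))
go([.4064,.2433,.1187],Rt=flip(topG(1.5456)))
E
```

```text
t: 16.2
tool_pos: [0.4062, 0.2303, 0.145]
ee_rot: [-0.152, 0.699, 0.681, 0.155]
force: [-0.8, 0.4, 0.8]
width: 0.0854
grip_force: 0.0
[-0.14  0.57 -0.21  2.27 -1.1   0.34  0.71]
shift/0.4 tool: [ 0.0017 -0.0003  0.0735] m: [ 0.0007 -0.0001  0.0294]
rotvec/45deg: [-0.0019 -0.0005 -0.0016]
```

```bash
python3 -m pendant '[[0.001,0,0.035,0,0,0,1],[0,0,0.025,0,0,0,1],[0,0,0.0135,0,0,0,1],[0,0,0,0,0,0,1],[0,0,0,0,0,0,1]]'
python3 - <<'E'
from h import *
print(np.round(get_state()['joints'],2))
go([.4064,.2433,.1187],Rt=flip(topG(1.5456)))
E
```

```text
t: 16.7
tool_pos: [0.4087, 0.2428, 0.1213]
ee_rot: [-0.153, 0.699, 0.682, 0.152]
force: [-0.6, -0.6, -0.4]
width: 0.0852
grip_force: 0.0
[-0.09  0.64 -0.33  2.26 -1.1   0.23  0.7 ]
shift/0.4 tool: [-0.0017 -0.0056  0.0065] m: [-0.0007 -0.0023  0.0026]
rotvec/45deg: [-0.0087  0.0036 -0.0008]
```

```bash
python3 -m pendant '[[0,0,0,0,0,0,0],[0,0,0,0,0,0,0],[0,0,0,0,0,0,0],[0,0,0,0,0,0,0],[0,0,0,0,0,0,0],[0,0,0,0,0,0,0]]' 60; python3 -m pendant '[[0,0,-0.03,0,0,0,0],[0,0,-0.05,0,0,0,0],[0,0,-0.08,0,0,0,0],[0,0,-0.08,0,0,0,0],[0,0,0,0,0,0,0],[0,0,0,0,0,0,0]]'
python3 - <<'E'
from h import *
print(np.round(get_state()['joints'],2))
im=capture("wrist")
cv2.imwrite("pics/w5.png",im[:,:,::-1])
go([.4064,.2433,.1187],Rt=flip(topG(1.5456)))
E
```

```text
t: 17.3
tool_pos: [0.408, 0.2429, 0.1214]
ee_rot: [-0.153, 0.699, 0.682, 0.152]
force: [-1.4, -2.8, 6.9]
width: 0.0646
grip_force: 64.4
t: 17.9
tool_pos: [0.4078, 0.2027, 0.208]
ee_rot: [-0.153, 0.699, 0.682, 0.152]
force: [0.5, -0.7, -2.8]
width: 0.0651
grip_force: 68.4
[-0.17  0.43 -0.07  2.23 -0.84  0.53  0.49]
shift/0.4 tool: [-0.0019 -0.0022  0.2432] m: [-0.0007 -0.0009  0.0973]
rotvec/45deg: [-0.012   0.003  -0.0009]
```

View pics/w5.png

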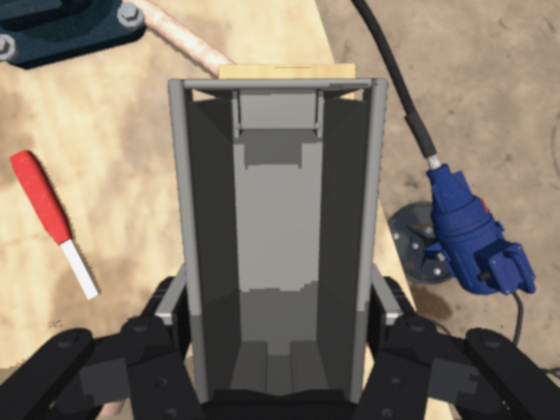

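Tote is held between the pads, far (two-channel) rim corners at (169,80) and (386,80). I'll check the in-hand pose against the prediction.

Run:
```python
from h import *
m=camera_model("wrist");p,R=tcp()
# tote in tool (flip): tool x=+tote x?, tool y=-tote y, z=-tote z
G=flip(topG(1.5456));Mt=(Ro.from_euler('z',1.5456)*Ro.from_euler('y',-25,degrees=True))
print((G.inv()*Mt).as_matrix().round(2).tolist())
base=G.inv()*Mt
def T(v,P): # v: dx,dy,dz of grip pt in tool, pitch, yaw
    L=base.apply(np.asarray(P)-[0,0,.065]); L=Ro.from_rotvec([0,v[3],v[4]]).apply(L)+v[:3]
    return R.apply(L)+p
c=np.array([[.0835,.033,.072],[.0835,-.033,.072]])
print("pred",proj(m,T([-.0007,0,.0026,0,0],c)).round(1), proj(m,T([-.0007,0,.0026,0,0],c*[0.2,1,1])).round(1))
px=np.array([[169,80],[386,80]])
# edges outer rim: points at rows ~300
f=lambda v:np.r_[(proj(m,T([v[0],v[1],v[2],v[3],v[4]],c))-px).ravel(),np.array(v[3:5])*100, (v[2]-.0026)*500]
r=least_squares(f,[0,0,.0026,0,0]);print(r.x.round(4),r.fun.round(1))
# level over rim height
y=.643+np.pi
GL=flip(topG(y,0));print(np.round(GL.as_matrix(),3).tolist())
go([.55,.0,.25],Rt=flip(topG(1.5456,0)))
```

```text
[[1.0, 0.0, -0.0], [0.0, -1.0, 0.0], [0.0, -0.0, -1.0]]
pred [[168.8  73. ]
 [388.4  73.1]] [[186.3 271.2]
 [370.6 271.4]]
[-0.0027 -0.0003  0.0031 -0.0011 -0.0004] [-0.1 -0.   0.1  0.  -0.1 -0.   0.3]
[[-0.8, -0.6, 0.0], [-0.6, 0.8, -0.0], [0.0, 0.0, -1.0]]
shift/0.4 tool: [-0.4071  0.3671 -0.31  ] m: [-0.1628  0.1468 -0.124 ]
rotvec/45deg: [-0.012  -0.5525  0.0018]
```

```bash
python3 -m pendant '[[0,0,-0.06,0,-0.138,0,0],[0,0,-0.06,0,-0.138,0,0],[0,0,-0.06,0,-0.138,0,0],[0,0,0,0,-0.138,0,0],[0,0,0,0,0,0,0],[0,0,0,0,0,0,0]]'
python3 - <<'E'
from h import *
print(np.round(get_state()['joints'],2))
go([.4682,-.3361,.27],Rt=flip(topG(1.5456,0)))
E
```

```text
t: 18.55
tool_pos: [0.406, 0.182, 0.2702]
ee_rot: [-0.011, 0.713, 0.701, 0.002]
force: [-0.7, 0.1, -3.2]
width: 0.0648
grip_force: 68.6
[-0.7   0.33  0.31  2.04 -0.17  0.8  -0.31]
shift/0.4 tool: [-1.292   0.1782 -0.0258] m: [-0.5168  0.0713 -0.0103]
rotvec/45deg: [-0.0175 -0.0233  0.0096]
```

```bash
python3 -m pendant '[[-0.05,0.008,0,-0.017,-0.023,0,0],[-0.1,0.015,0,0,0,0,0],[-0.11,0.015,0,0,0,0,0],[-0.11,0.015,0,0,0,0,0],[-0.11,0.015,0,0,0,0,0],[-0.11,0.015,0,0,0,0,0],[-0.11,0.015,0,0,0,0,0],[-0.11,0.015,0,0,0,0,0],[-0.11,0.015,0,0,0,0,0],[-0.11,0.015,0,0,0,0,0],[-0.11,0.015,0,0,0,0,0],[-0.11,0.015,0,0,0,0,0],[-0.05,0.005,0,0,0,0,0],[0,0,0,0,0,0,0]]';  python3 - <<'E'
from h import *
print(np.round(get_state()['joints'],2))
go([.4682,-.3361,.25],Rt=flip(topG(.643+np.pi,0)))
E
```

```text
t: 19.95
tool_pos: [0.4636, -0.3469, 0.2707]
ee_rot: [0.001, 0.718, 0.696, -0.0]
force: [-0.8, 0.7, -2.7]
width: 0.065
grip_force: 68.6
[ 0.34  0.53  0.39  1.71 -0.24  0.94  0.79]
shift/0.4 tool: [0.0274 0.0106 0.0517] m: [0.011  0.0042 0.0207]
rotvec/45deg: [-1.6000e-03  4.4000e-03 -2.8584e+00]
```

```bash
python3 -m pendant '[[0.027,0.01,0,0,0,0,0],[0,0,0,0,0,-0.1,0],[0,0,0,0,0,-0.18,0],[0,0,0,0,0,-0.18,0],[0,0,0,0,0,-0.18,0],[0,0,0,0,0,-0.18,0],[0,0,0,0,0,-0.18,0],[0,0,0,0,0,-0.18,0],[0,0,0,0,0,-0.18,0],[0,0,0,0,0,-0.18,0],[0,0,0,0,0,-0.18,0],[0,0,0,0,0,-0.18,0],[0,0,0,0,0,-0.18,0],[0,0,0,0,0,-0.18,0],[0,0,0,0,0,-0.16,0],[0,0,0,0,0,-0.16,0],[0,0,0,0,0,-0.14,0],[0,0,0,0,0,-0.13,0],[0,0,0,0,0,0,0],[0,0,0,0,0,0,0]]';  python3 - <<'E'
from h import *
print(np.round(get_state()['joints'],2))
go([.4682,-.3361,.25],Rt=flip(topG(.643+np.pi,0)))
E
```

```text
t: 21.95
tool_pos: [0.4717, -0.3283, 0.2717]
ee_rot: [0.002, -0.317, 0.948, -0.0]
force: [-1.2, 0.6, -3.4]
width: 0.0651
grip_force: 68.6
[ 0.71  0.5  -0.22  1.71  0.13  0.94  2.65]
shift/0.4 tool: [ 0.0188 -0.0103  0.0543] m: [ 0.0075 -0.0041  0.0217]
rotvec/45deg: [-0.0015  0.0039  0.003 ]
```

Rotation reached with joint 7 to spare. I'll refine the lower tote pose from the stored picture taken after the knob was released.

Run:
```python
import cv2
im=cv2.imread("pics/w3.png")[130:230,160:395]
cv2.imwrite("pics/w3c.png",cv2.resize(im,(799,340),interpolation=cv2.INTER_CUBIC))
```

```text
(no output)
```

View pics/w3c.png

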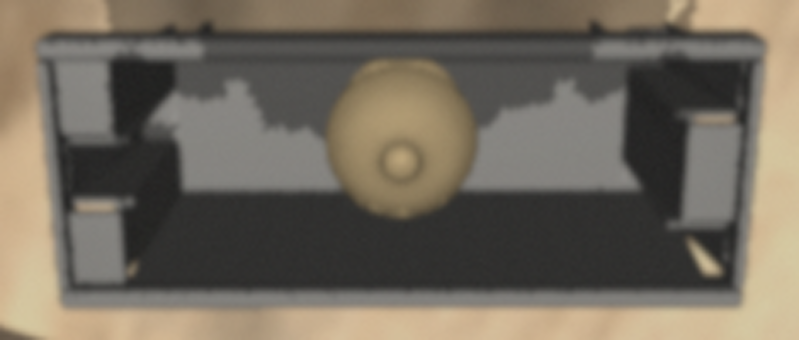

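Crop: rim top outer corners at (40,42), (765,42), (741,303), (63,303). The dark strip above is the outer band, not the rim top. The knob is upright in the middle.

Run:
```python
from h import *
m=camera_model("wrist");p,R=tcp()
p3=np.array([0.4702,-0.3391,0.2343]);R3=Ro.from_quat([.448,.894,-.001,.006])
R0=np.array(m['R']);C0=-R0.T@np.array(m['t'])
D=R3*R.inv();C3=p3+D.apply(C0-p);m=dict(m);m['R']=R0@D.as_matrix().T;m['t']=-m['R']@C3
px=np.array([[765,42],[741,303],[63,303],[40,42]])/3.4+[160,130]-[0,0]
P=corners([(1,1),(1,-1),(-1,-1),(-1,1)])
f=lambda v:(proj(m,Ro.from_euler('z',v[2]).apply(P)+[v[0],v[1],0])-px).ravel()
r=least_squares(f,[.468,-.337,.638]);v=r.x;print(v.round(4),r.fun.round(1))
G=flip(topG(v[2]+np.pi,0));X=G.as_matrix()[:,0]
go(np.r_[v[:2],.15]+.002*X,Rt=G)
```

```text
[ 0.4693 -0.3366  0.641 ] [ 1.5 -1.1  0.8  1.6 -0.7  1.7 -1.6 -1.3]
shift/0.4 tool: [ 0.0233 -0.0125  0.3043] m: [ 0.0093 -0.005   0.1217]
rotvec/45deg: [-0.0015  0.0039  0.0055]
```

```bash
python3 -m pendant '[[0.023,-0.012,0,-0.001,0.004,0.004,0],[0,0,0.08,0,0,0,0],[0,0,0.08,0,0,0,0],[0,0,0.08,0,0,0,0],[0,0,0.04,0,0,0,0],[0,0,0.02,0,0,0,0],[0,0,0,0,0,0,0],[0,0,0,0,0,0,0],[0,0,0,0,0,0,0]]';  python3 - <<'E'
from h import *
print(np.round(get_state()['joints'],2))
G=flip(topG(.642+np.pi,0));X=G.as_matrix()[:,0]
go(np.r_[.4688,-.3364,.14]+.002*X,Rt=G)
s=capture("scene");t=capture("top")
o=np.zeros((600,800,3),np.uint8)
o[:,:400]=cv2.resize(s[210:315,325:395],(400,600),interpolation=cv2.INTER_CUBIC)
o[:480,400:]=cv2.resize(t[160:256,372:452],(400,480),interpolation=cv2.INTER_CUBIC)
cv2.imwrite("pics/p1.png",o[:,:,::-1])
E
```

```text
t: 22.85
tool_pos: [0.4686, -0.3397, 0.1532]
ee_rot: [0.001, -0.316, 0.949, -0.002]
force: [-0.5, 0.5, -2.7]
width: 0.0648
grip_force: 68.5
[ 0.7   0.66 -0.19  1.82  0.18  0.68  2.62]
shift/0.4 tool: [-0.0005  0.0065  0.0329] m: [-0.0002  0.0026  0.0132]
rotvec/45deg: [-0.0054  0.0006  0.0014]
```

View pics/p1.png

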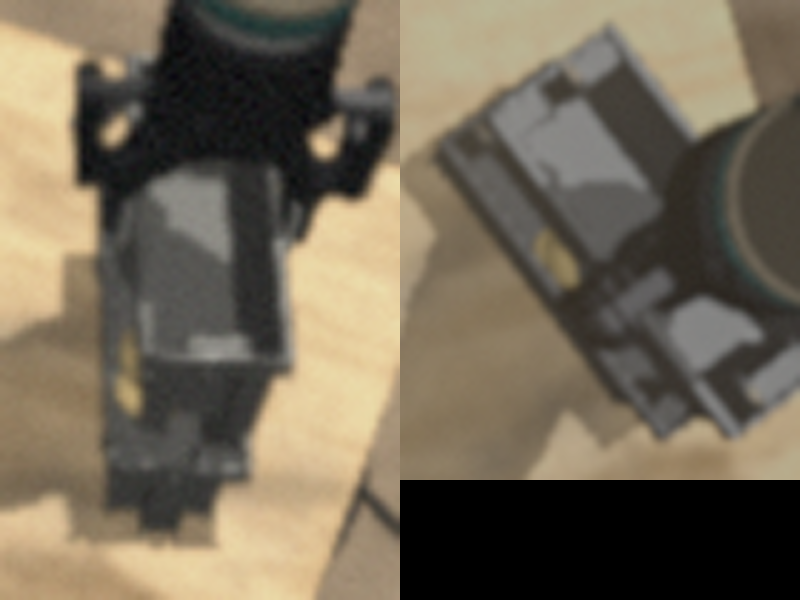

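The held tote is parallel to and above the lower one, with its one-channel end over the two-channel end. Left-side corners in the top view are: upper tote (490,90)/(728,437), lower tote (438,150)/(660,437). I'll compare them in world coordinates.

Run:
```python
from h import *
t=camera_model("top")
q=lambda u,z:ray(t,(np.array(u,float)-[400,0])/5+[372,160],z)[:2]
U=[q((490,90),.157),q((612,22),.157),q((728,437),.157)];L=[q((438,150),.072),q((660,437),.072)]
c,s=np.cos(.642),np.sin(.642);Rm=np.array([[c,s],[-s,c]])
for a in U:print("U",Rm@(a-[.4688,-.3364]))
for a in L:print("L",Rm@(a-[.4688,-.3364]))
```

```text
U [0.09059848 0.02183505]
U [ 0.08332497 -0.03627915]
U [-0.08106012  0.02923417]
L [0.07973426 0.03420415]
L [-0.08062674  0.03153273]
```

```bash
python3 -m pendant '[[0.001,0.0075,0,-0.005,0,0,0],[0,0,0,0,0,0,0],[0,0,0.015,0,0,0,0],[0,0,0.01,0,0,0,0],[0,0,0.005,0,0,0,0],[0,0,0,0,0,0,0],[0,0,0,0,0,0,0]]';  python3 - <<'E'
from h import *
G=flip(topG(.642+np.pi,0));X=G.as_matrix()[:,0]
go(np.r_[.4688,-.3364,.135]+.002*X,Rt=G)
E
```

```text
t: 23.65
tool_pos: [0.4657, -0.3369, 0.1398]
ee_rot: [-0.0, -0.316, 0.949, 0.001]
force: [-0.0, 0.0, -2.8]
width: 0.0646
grip_force: 68.6
shift/0.4 tool: [-0.002  -0.0036  0.0119] m: [-0.0008 -0.0014  0.0048]
rotvec/45deg: [ 0.0029 -0.0003  0.0019]
```

```bash
for i in 1 2; do :; done; python3 -m pendant '[[0,-0.0018,0.004,0,0,0,0],[0,0,0.003,0,0,0,0],[0,0,0,0,0,0,0],[0,0,0,0,0,0,0]]'; python3 -m pendant '[[0,0,0.003,0,0,0,0],[0,0,0,0,0,0,0],[0,0,0,0,0,0,0]]'
```

```text
t: 24.05
tool_pos: [0.4661, -0.3375, 0.1371]
ee_rot: [-0.0, -0.316, 0.949, 0.001]
force: [0.4, 1.0, -2.5]
width: 0.0647
grip_force: 68.6
t: 24.35
tool_pos: [0.466, -0.3375, 0.1359]
ee_rot: [-0.0, -0.316, 0.949, 0.001]
force: [0.9, 0.3, -3.3]
width: 0.0646
grip_force: 68.6
```

```bash
python3 -m pendant '[[0,0,0.003,0,0,0,0],[0,0,0,0,0,0,0],[0,0,0,0,0,0,0]]'; python3 -m pendant '[[0,0,0.003,0,0,0,0],[0,0,0,0,0,0,0],[0,0,0,0,0,0,0]]'
```

```text
t: 24.65
tool_pos: [0.4661, -0.3375, 0.1347]
ee_rot: [-0.0, -0.316, 0.949, 0.001]
force: [-0.7, 0.3, -3.1]
width: 0.0651
grip_force: 68.6
t: 24.95
tool_pos: [0.4661, -0.3375, 0.1335]
ee_rot: [-0.0, -0.316, 0.949, 0.001]
force: [0.3, 0.7, -2.6]
width: 0.0648
grip_force: 68.6
```

```bash
python3 -m pendant '[[0,0,0.003,0,0,0,0],[0,0,0,0,0,0,0],[0,0,0,0,0,0,0]]'; python3 -m pendant '[[0,0,0.003,0,0,0,0],[0,0,0,0,0,0,0],[0,0,0,0,0,0,0]]'
```

```text
t: 25.25
tool_pos: [0.4662, -0.3375, 0.1323]
ee_rot: [-0.0, -0.316, 0.949, 0.001]
force: [-0.0, 1.1, -2.1]
width: 0.0646
grip_force: 68.6
t: 25.55
tool_pos: [0.4662, -0.3376, 0.132]
ee_rot: [-0.0, -0.316, 0.949, 0.001]
force: [-2.2, 0.9, 5.2]
width: 0.0648
grip_force: 69.5
```

```bash
python3 -m pendant '[[0,0,-0.001,0,0,0,0],[0,0,0,0,0,0,0],[0,0,0,0,0,0,0.7],[0,0,0,0,0,0,1],[0,0,0,0,0,0,1],[0,0,0,0,0,0,1],[0,0,0,0,0,0,1],[0,0,-0.03,0,0,0,1],[0,0,-0.08,0,0,0,1],[0,0,-0.1,0,0,0,1],[0,0,-0.1,0,0,0,1],[0,0,0,0,0,0,1],[0,0,0,0,0,0,1],[0,0,0,0,0,0,1],[0,0,0,0,0,0,1]]'
python3 - <<'E'
from h import *
w=capture("wrist");s=capture("scene")
m=camera_model("wrist");np.savez("w6.npz",im=w,**{k:np.array(v) for k,v in m.items()})
o=np.zeros((600,800,3),np.uint8)
o[:,:300]=cv2.resize(s[215:315,335:385],(300,600),interpolation=cv2.INTER_CUBIC)
o[:375,300:]=cv2.resize(w,(500,375),interpolation=cv2.INTER_AREA)
cv2.imwrite("pics/p2.png",o[:,:,::-1])
E
```

```text
t: 27.05
tool_pos: [0.4655, -0.3373, 0.2544]
ee_rot: [-0.001, -0.316, 0.949, 0.002]
force: [-1.3, 0.0, -0.6]
width: 0.0851
grip_force: 0.0
```

View pics/p2.png

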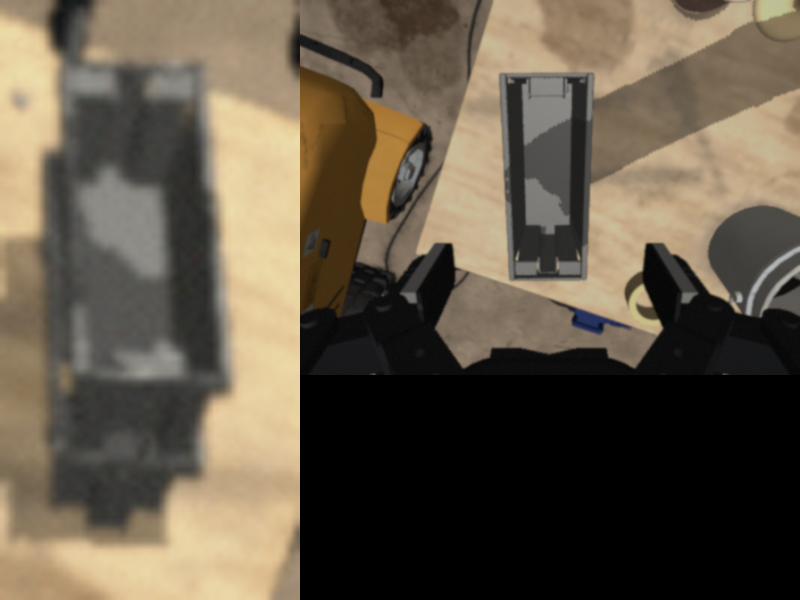

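The tote is released and stands in line on the lower one: wrist-inset rim corners (500,73), (593,73), (587,279), (511,279). I'll check level and height with a fit.

Run:
```python
from h import *
d=dict(np.load("w6.npz"));im=d.pop('im');m=d
px0=(np.array([[500,73],[593,73],[587,279],[511,279]],float)-[300,0])*1.12
g=cv2.cvtColor(im,cv2.COLOR_RGB2GRAY)
px1=cv2.cornerSubPix(g,px0.astype(np.float32).reshape(-1,1,2),(4,4),(-1,-1),(3,30,.01))[:,0]
# image top = lower -x end (toward robot) = top tote +x ; left = toward -y world
P=corners([(1,1),(1,-1),(-1,-1),(-1,1)])
for px in(px0,px1):
  T=lambda v,P:(Ro.from_euler('z',v[3])*Ro.from_rotvec([v[4],v[5],0])).apply(P)+v[:3]
  f=lambda v:(proj(m,T(v,P))-px).ravel()
  r=least_squares(f,[.4688,-.3364,.067,.642+np.pi,0,0]);v=r.x
  f4=lambda w:(proj(m,T([*w,0,0],P))-px).ravel();r4=least_squares(f4,v[:4])
  print(px.round(1).tolist(),v.round(4),r.fun.round(1),"| level fit",r4.x.round(4),r4.fun.round(1))
print({k:np.round(get_state()[k],2) for k in('force','width','t')})
```

```text
[[224.0, 81.8], [328.2, 81.8], [321.4, 312.5], [236.3, 312.5]] [ 0.4687 -0.3335  0.0622  3.7958 -0.0194  0.0279] [ 0.1  0.7  0.2 -0.4  0.5 -0.2 -0.8 -0.1] | level fit [ 0.468  -0.3357  0.0639  3.795 ] [-0.8  0.8  1.1 -0.2  0.4 -0.9 -0.8  0.1]
[[222.60000610351562, 81.9000015258789], [329.0, 81.19999694824219], [320.0, 313.29998779296875], [236.3000030517578, 312.5]] [ 4.6650e-01 -3.3420e-01  6.4900e-02  3.7941e+00 -3.6100e-02 -7.0000e-04] [ 0.   0.4  0.   0.1  1.4 -0.2 -1.5 -0.3] | level fit [ 0.4681 -0.3361  0.0647  3.793 ] [ 0.1  0.3  0.1  0.2  1.3 -1.1 -1.6  0.5]
{'force': array([ 0.1 , -0.36, -0.31]), 'width': np.float64(0.09), 't': np.float64(27.15)}
```

```bash
python3 -c "
from station import *
print(sign_off())"
```

```text
the job is handed in; nothing more can be done
None
```

The job is handed in: the knob is set down in the lower tote, and the second tote is stacked on it turned end for end and released. My last camera fit, before hand-in, put it level with its underside about 65 mm up and centred within about 2 mm; sign-off returned no verdict.

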